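# Run out the sun blind and tension it with its centring toggle

## Robot

A 6-joint arm with a two-finger parallel gripper is mounted at the origin on a cart in front of the work surface, level with it; the furniture and walls round the work are solid. World frame = base frame: x ahead of the robot, y to its left, z up, the work surface at z = 0. Lengths are in m, angles in rad, forces in N, time in s.
With the tool pointing down it reaches from about 0.275 to 1 m from the base axis. Payload 8.4 kg.
Tool frame: the origin (TCP) lies midway between the tips of the shut fingers; the grasp point (between the pads) lies manip.tcp_to_grasp behind it (manip.tcp_to_grasp is the distance from the TCP to the grasp point, in m); z points along the fingers, y is the line along which they close (so a half turn about z gives the same grasp; the last joint's range is limited). The gripper opens to 85 mm and grips with 20 to 120 N. Pads are 22 mm wide; open, the fingers measure 114 mm over their backs; the gripper's body (76 mm by 85 mm) begins 54 mm behind the grasp point. The pads swing forward as they close: fully open they stand 13 mm farther back than shut.
Start: joints at [1.215, 0.353, 1.633, -0, 1.155, -0.002], TCP at [0.217, 0.586, 0.231] pointing down, gripper open.
Joint ranges: [-2.63, 2.63], [-0.92, 2.1], [0.06, 2.66], [-1.3, 4.44], [0, 2.69], [-3.02, 3.02]. Speed limits (rad/s): [2.22, 2.22, 2.79, 3.14, 3.14, 3.14].

## Interface

Orientations are given as a rotation vector (axis times angle).
In Python, from cell import manip gives the robot as it stands. The module is installed in compiled form; this text tells all that it offers.
- The arm moves only by the tool drive_tool, never from a script. Its argument "series" is a list of rows, each an object with "delta_pos": the shift along the tool's x, y, z in cm, a list of three; "rotation": the turn, a rotation vector about the tool's x, y, z in rad, a list of three. A call has 1 to 8 rows; each row is the pose to reach, as a shift and turn from the pose commanded when the call began, along the tool's axes at that moment; what a row does not reach only later rows make up. A row lasts 1/12 s, in which the tool goes at most 41.7 mm and 7.16 degrees, less where a joint would pass 70% of its speed; a pose out of reach is approached as far as the arm can. A call with a gripper value outside its range is refused whole. "fingers" is the closure, from -1 (fully open) to 1 (shut), set as the call begins (left out, the last holds). The fingers move at their own pace and stop on an object; "grip_force" is the grip in N (left out, the last holds). Time passes only in rows, so rows that repeat a pose let the fingers close. It gives the time, the measured TCP pose, the force, the opening and the grip force at its end, in the units of the state.
- manip.read_state(): the state, without advancing time (a new reading comes with each control period).
- manip.read_camera(name): name is "scene" or "side" or "wrist"; returns the picture (480x640x3 uint8, red, green, blue); there is no depth.
- manip.get_calibration(name): a dict with "fx", "fy", "cx", "cy" (pixels), "extrinsics" (4x4, takes a point from camera to world coordinates). Camera axes: x right, y down, z forward; pixel columns grow to the right and rows downward; lengths in m; the calibration is good to about 2 mm. A picture is of the moment at which its call begins: read the wrist's pose just before it. get_calibration takes no time and is no camera call; for the wrist camera it gives the pose at the moment of the call.
- manip.sign_off(): hands the job in; it is judged then, once.
The state is a dict: "time_s": time; "joint_pos": joint angles; "joint_vel": joint speeds; "joint_torque": joint torques, N m; "tool_pos": TCP position; "ee_rot": TCP orientation; "contact_force": force on the tool from outside, world axes, zero at the start; "wrist_torque": the same for the moment, N m; "width": finger opening in m; "grip_force": force on a finger pad.
Only numpy, scipy, OpenCV 4.12 (cv2) and the standard library are available. Lean on these libraries where they do the work, as an engineer would, in place of code of your own. Each camera call takes 0.05 s, during which the arm holds its last target. There are 200 camera calls.

## Task

Run out the shop's sun blind with the paddle-shaped toggle: push it over to the side with the raised bar, hold it against its stop for two seconds and let it spring back by itself; then take up the slack: push it over to the ring side, hold it against that stop for about a second, and let it spring back again. Feel for the stops and press only lightly against them, never forcing the lever or the box, and leave the ball-ended toggle and the things standing around alone.

Things in the scene. Friction and masses are not known exactly. Their poses are not given: they have to be found in the camera images.
- paddle_switch: the blind's switch: a low grey box, 84 (its x) x 120 (its y) x 45 mm high, screwed to the worktop, with a metal top plate; origin at the centre of its underside, z up. A lever stands up from the middle of the plate and swings along the box's y. On the plate a raised straight bar (36 x 8 mm, 3 mm proud, across the swing) lies at y = +45 mm and a raised round ring (24 mm wide) at y = -44 mm. Its lever ends in a flat black paddle
- paddle_tip (a point): centre of the top of the paddle lever, 62 mm from the pivot, which lies 45 mm above the worktop at the box's centre (x = y = 0). At rest the lever stands roughly upright, leaning up to 0.12 rad either way (the pivot is worn, and both stops lean along with it). The paddle is 30 mm wide (box x), 9 mm thick (box y) and spans 26 to 62 mm from the pivot
- paddle_lever (a joint): angle of the paddle lever from its own rest position, rad: 0 at rest, positive towards the bar (box +y), negative towards the ring (box -y). Spring-centred, springs back by itself in about 0.4 s; it meets a hard stop at about +0.42 and -0.42. Pushed 45 mm above the pivot it takes about 5 N to bring it to the stop; more than 20 N forces it
- ball_switch: another switch, not to be used: a low grey box, 84 (its x) x 120 (its y) x 45 mm high, screwed to the worktop, with a metal top plate; origin at the centre of its underside, z up. A lever stands up from the middle of the plate and swings along the box's y. On the plate a raised straight bar (36 x 8 mm, 3 mm proud, across the swing) lies at y = +45 mm and a raised round ring (24 mm wide) at y = -44 mm. Its lever ends in a black ball, 25 mm in diameter
- ball_lever (a joint): angle of the ball-ended lever from its rest position, rad, same sense
- sugar_shaker: bystander: glass sugar shaker with a grey cap, 44 mm wide, 90 mm tall; origin at the centre of its underside
- kaiser_roll: bystander: round bread roll, 97 x 96 x 61 mm; origin at the centre of its underside
- jam_jar: bystander: jam jar, 72 mm wide, 102 mm tall; origin at the centre of its underside
There are look-alikes about, which are no part of the job. Leave any red look-alike of the paddle_switch alone.

How it is judged:
On the way, in this order (a step that is already met when the one before it is completed fails the run):
1. the paddle lever is held against its stop on the bar side for 1.6 s (value of joint paddle_lever above 0.37 rad), for 1.6 s.
2. the paddle lever is let go and springs back to its middle (value of joint paddle_lever between -0.06 and 0.06 rad and contact force between each of the arm, the fingers and paddle_switch below 0.2 N), for 0.2 s.
3. the paddle lever is held against its stop on the ring side for 0.6 s (value of joint paddle_lever below -0.37 rad), for 0.6 s.
At the end, for the whole second after the job is handed in: The paddle lever is back in its middle by itself (within 0.05 rad), the ball lever is in its middle (within 0.05 rad), and the sugar shaker, bread roll and jam jar stand within 20 mm of where they were (value of joint paddle_lever between -0.05 and 0.05 rad and value of joint ball_lever between -0.05 and 0.05 rad and distance of each of sugar_shaker, kaiser_roll, jam_jar from where it was at the start of the episode below 0.02 m); the robot touches nothing.
It fails at once if the blind's switch or its lever is pressed with more than 20 N (contact force between any of the fingers, the arm and paddle_switch above 20 N).
It fails at once if the ball-ended toggle is moved by more than 0.1 rad or its switch is pressed with more than 5 N (value of joint ball_lever above 0.1 rad or value of joint ball_lever below -0.1 rad or contact force between any of the fingers, the arm and ball_switch above 5 N).
It fails at once if a bystander is moved by more than 20 mm (distance of any of sugar_shaker, kaiser_roll, jam_jar from where it was at the start of the episode above 0.02 m).
It also fails if it takes over 72 s, if anything falls off the work surface, if the arm or the gripper's body presses on something with over 40 N, if the wrist force passes 120 N, or if a joint passes its speed limit or range.

## Working session

There is one attempt and no reset: what is moved stays moved. The work goes in short steps, Python scripts to look and compute and a tool call to move; the robot and the scene stay as the last step left them, time stands still between calls to the robot, and variables do not carry over. Pictures are saved under pics/ and viewed, at most 10 in all, crops included, and the job is handed in when it is done.

Besides the shell and the picture viewer there is one more tool, called after "Emit:" as name([rows], argument=value, ...), one row to a line, values as JSON. drive_tool: Moves the arm, as the interface text tells. Its arguments: {"type":"object","properties":{"series":{"type":"array","items":{"type":"object","properties":{"delta_pos":{"type":"array","items":{"type":"number"}},"rotation":{"type":"array","items":{"type":"number"}}}}},"fingers":{"type":"number"},"grip_force":{"type":"number"}},"required":["series"]}

```bash
mkdir -p pics; python3 - <<'E'
from cell import manip
import cv2,numpy as np
s=manip.read_state();print(s['time_s'],s['tool_pos'],s['ee_rot'],manip.tcp_to_grasp,s['contact_force'])
for n in ["scene","side"]:
    im=manip.read_camera(n);cv2.imwrite(f'pics/{n}.png',im[:,:,::-1])
    c=manip.get_calibration(n);print(n,c['fx'],c['cx'],c['cy'],np.round(c['extrinsics'],3).tolist())
E
```

```text
0.0 [0.21635206 0.58583986 0.23055065] [-5.52769850e-01 -3.09231506e+00  2.16602595e-03] 0.0187 [-0.0129041  -0.57509152 -0.42513257]
scene 601.3818316322054 319.29337357912834 237.71398290604765 [[0.73, -0.3, 0.614, -0.51], [-0.683, -0.323, 0.655, -1.039], [0.001, -0.898, -0.44, 0.851], [0.0, 0.0, 0.0, 1.0]]
side 588.8598719197525 307.36171999309465 231.92589256677425 [[-0.876, -0.202, 0.438, -0.03], [-0.482, 0.336, -0.809, 1.272], [0.016, -0.92, -0.391, 0.662], [0.0, 0.0, 0.0, 1.0]]
```

View pics/scene.png

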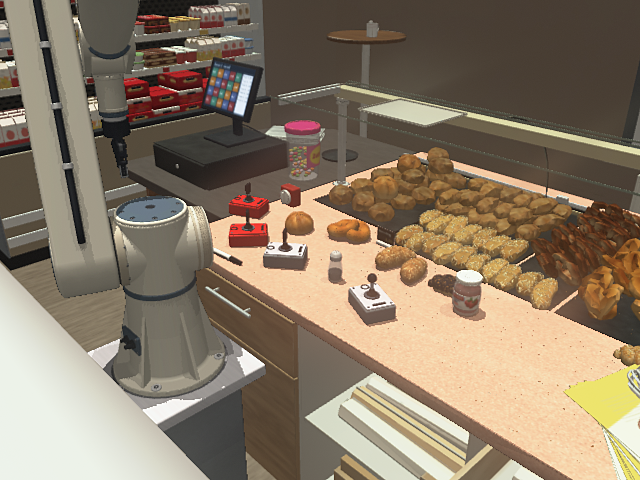

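View pics/side.png

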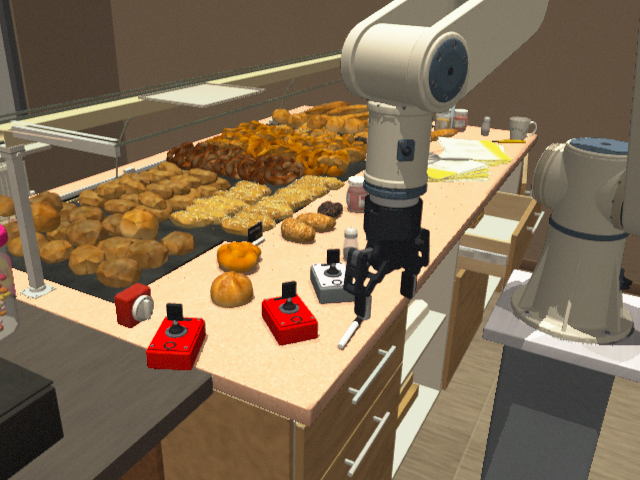

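The grey paddle switch is at about (286,255) in scene and (333,275) in side. The ball switch is at scene (372,300), the shaker at (335,265), and there are two red look-alikes. I'll zoom in next.

```bash
python3 - <<'E'
from cell import manip
import cv2,numpy as np
a=cv2.imread('pics/scene.png')[215:285,245:345];b=cv2.imread('pics/side.png')[235:315,290:390]
a=cv2.resize(a,None,fx=4,fy=4,interpolation=cv2.INTER_CUBIC);b=cv2.resize(b,None,fx=4,fy=4,interpolation=cv2.INTER_CUBIC)
a=cv2.copyMakeBorder(a,0,40,0,0,0)
cv2.imwrite('pics/crop1.png',np.hstack([a,b]))
c=manip.get_calibration('wrist');print(c['fx'],np.round(c['extrinsics'],3).tolist())
im=manip.read_camera('wrist');cv2.imwrite('pics/w1.png',im[:,:,::-1])
np.save('w1.npy',c['extrinsics'])
E
```

```text
373.4740353359639 [[0.347, 0.894, 0.282, 0.145], [0.938, -0.33, -0.105, 0.613], [-0.001, 0.301, -0.953, 0.374], [0.0, 0.0, 0.0, 1.0]]
```

View pics/crop1.png

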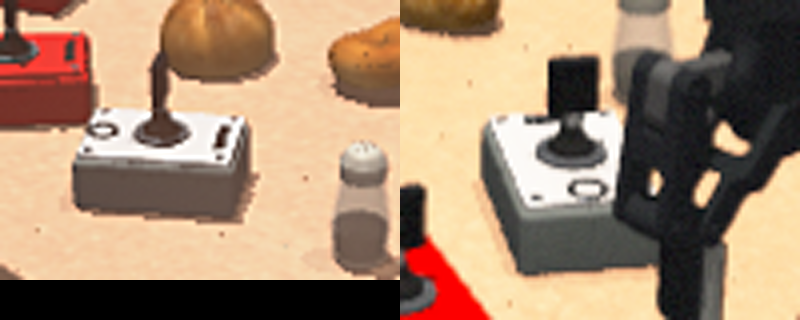

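View pics/w1.png

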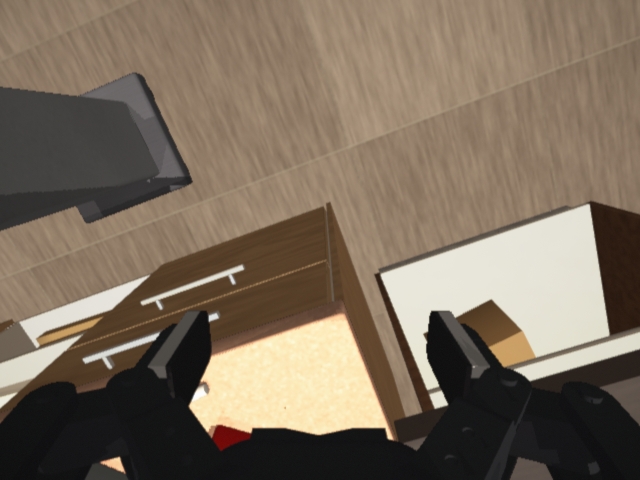

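In the crop, the scene view has the ring at (270.5,247.5), the bar at (300.5,249.2) and the tip at (285.2,228). The side view has the ring at (337,282), the bar at (324.5,264.7) and the tip at (333.7,249.5). The wrist view shows only the counter edge and floor. I'll locate these points, plus the nearby obstacles.

```bash
cat > h.py <<'E'
from cell import manip
import numpy as np, cv2
from scipy.spatial.transform import Rotation as R
def P(n):
    c=manip.get_calibration(n);K=np.array([[c['fx'],0,c['cx']],[0,c['fy'],c['cy']],[0,0,1]]);return K,np.array(c['extrinsics'])
def ray(n,uv,z):
    K,T=P(n);d=T[:3,:3]@np.linalg.inv(K)@[*uv,1];o=T[:3,3];return o+d*(z-o[2])/d[2]
def tri(a,b):
    M=[]
    for n in ('scene','side'):
        K,T=P(n);M.append(K@np.linalg.inv(T)[:3])
    X=cv2.triangulatePoints(M[0],M[1],np.array(a,float),np.array(b,float)).ravel();return X[:3]/X[3]
E
python3 - <<'E'
from h import *
np.set_printoptions(precision=4,suppress=True)
d=dict(ring=((270.5,247.5),(337,282)),bar=((300.5,249.2),(324.5,264.7)),tip=((285.2,228),(333.7,249.5)))
for k,(a,b) in d.items(): print(k,tri(a,b),ray('scene',a,.047),ray('side',b,.047))
print('shaker',ray('scene',(335,281),0),'balltop',ray('scene',(372,279),.105),'roll',ray('scene',(299,225),.03),'red',ray('scene',(248,228),.045))
s=manip.read_state();print(R.from_rotvec(s['ee_rot']).as_matrix())
E
```

```text
ring [0.4656 0.2129 0.0441] [0.4605 0.2073 0.047 ] [0.4646 0.2166 0.047 ]
bar [0.5287 0.1491 0.0422] [0.5178 0.1391 0.047 ] [0.5285 0.1534 0.047 ]
tip [0.4944 0.18   0.107 ] [0.5789 0.2808 0.047 ] [0.5481 0.0653 0.047 ]
shaker [ 0.5197 -0.0038  0.    ] balltop [ 0.4664 -0.1868  0.105 ] roll [0.6494 0.2957 0.03  ] red [0.4959 0.3637 0.045 ]
[[-0.9381  0.3465 -0.0004]
 [ 0.3465  0.9381 -0.001 ]
 [-0.     -0.0011 -1.    ]]
```

Emit:
drive_tool([
  {"delta_pos": [-5,-3.5,0.4],"rotation": [0,0,0.12]},
  {"delta_pos": [-8,-5.6,0.7],"rotation": [0,0,0.24]},
  {"delta_pos": [-11,-7.7,1],"rotation": [0,0,0.36]},
  {"delta_pos": [-14,-9.9,1],"rotation": [0,0,0.48]},
  {"delta_pos": [-17,-12,1],"rotation": [0,0,0.6]},
  {"delta_pos": [-20,-14.1,1],"rotation": [0,0,0.72]},
  {"delta_pos": [-23,-16.2,1],"rotation": [0,0,0.84]},
  {"delta_pos": [-26,-18.3,1],"rotation": [0,0,0.96]},
], fingers=-1)

```text
time_s: 0.82
tool_pos: [0.3977, 0.3228, 0.2212]
ee_rot: [1.926, 2.482, -0.0]
contact_force: [0.3, 0.0, 0.2]
width: 0.0854
grip_force: 0.0
```

```bash
cat >> h.py <<'E'
def go(p,yaw):
    "delta in cm (tool axes) and rotation vector from measured pose to p, tool y at yaw"
    s=manip.read_state();r=R.from_rotvec(s['ee_rot'])
    y=np.array([np.cos(yaw),np.sin(yaw),0]);z=np.array([0,0,-1.]);t=R.from_matrix(np.c_[np.cross(y,z),y,z])
    print(s['time_s'],np.round(s['tool_pos'],4),'d_cm',np.round(r.inv().apply(np.array(p)-s['tool_pos'])*100,2),'rot',np.round((r.inv()*t).as_rotvec(),4),'F',np.round(s['contact_force'],2),'j',np.round(s['joint_pos'],2))
E
python3 -c "
from h import *
go([.496,.18,.2],-np.pi/4)"
```

```text
0.8167 [0.3977 0.3228 0.2212] d_cm [-16.28   5.98   2.13] rot [-0.0000e+00  1.0000e-04  1.0365e+00] F [0.27 0.01 0.19] j [ 0.68  0.19  1.88 -0.    1.07  0.43]
```

Emit:
drive_tool([
  {"delta_pos": [-2.5,0.9,0.3],"rotation": [0,0,0.12]},
  {"delta_pos": [-5,1.8,0.6],"rotation": [0,0,0.24]},
  {"delta_pos": [-8,2.9,1],"rotation": [0,0,0.36]},
  {"delta_pos": [-11,4,1.5],"rotation": [0,0,0.48]},
  {"delta_pos": [-14,5.2,2],"rotation": [0,0,0.6]},
  {"delta_pos": [-16.2,5.9,2.1],"rotation": [0,0,0.72]},
  {"delta_pos": [-16.2,5.9,2.1],"rotation": [0,0,0.84]},
  {"delta_pos": [-16.2,5.9,2.1],"rotation": [0,0,0.96]},
])

```text
time_s: 1.48
tool_pos: [0.4958, 0.1814, 0.1999]
ee_rot: [2.856, 1.309, -0.001]
contact_force: [0.4, -0.1, -0.2]
width: 0.0857
grip_force: 0.0
```

Emit:
drive_tool([
  {"delta_pos": [0,0,0],"rotation": [0,0,0.07]},
  {"delta_pos": [0,0,0],"rotation": [0,0,0.07]},
])

```text
time_s: 1.65
tool_pos: [0.4952, 0.1825, 0.2001]
ee_rot: [-2.897, -1.215, 0.001]
contact_force: [-0.6, 0.2, 0.1]
width: 0.0859
grip_force: 0.0
```

```bash
python3 -c "
from h import *
go([.496,.18,.2],-np.pi/4)
c=manip.get_calibration('wrist');np.save('w2.npy',c['extrinsics'])
cv2.imwrite('pics/w2.png',manip.read_camera('wrist')[:,:,::-1])"
```

```text
1.65 [0.4952 0.1825 0.2001] d_cm [-0.13  0.23  0.01] rot [-0.0002  0.0004  0.0086] F [-0.64  0.18  0.12] j [0.35 0.24 1.87 0.   1.03 1.13]
```

View pics/w2.png

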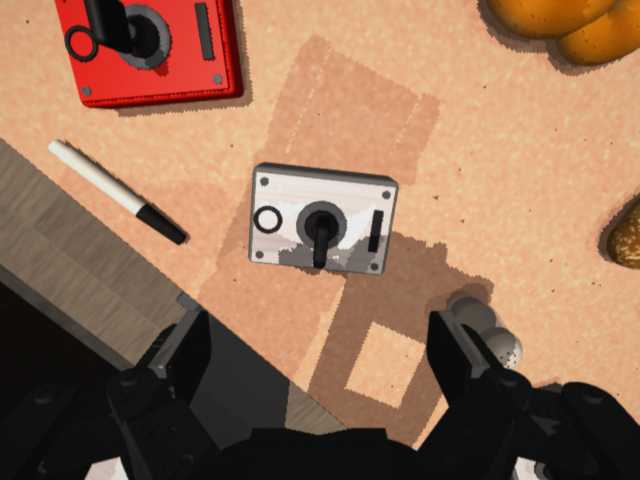

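The wrist view shows the switch with its ring at (268,220), bar at (376,231), pivot collar at (322,226) and paddle top at about (320,262). The shaker cap is at (503,348).

```bash
python3 - <<'E'
from h import *
np.set_printoptions(precision=4,suppress=True)
ring=ray('wrist',(268,220),.048);bar=ray('wrist',(376,231),.048)
u=(bar-ring)[:2];print(ring,bar,np.linalg.norm(u));yaw=np.arctan2(u[1],u[0]);u/=np.linalg.norm(u)
c=(ring[:2]+44*u/1000+bar[:2]-45*u/1000)/2
x=np.array([-u[1],u[0]])
print('c',c,'yaw',yaw)
for n,p in dict(tip=ray('wrist',(320,264),.106),tip3d=np.array([.4944,.18,.107]),cap=ray('wrist',(503,348),.09),sh=ray('scene',(335,281),0)).items(): print(n,p[:2],'box x',(p[:2]-c)@x,'y',(p[:2]-c)@u)
go([*c,.2],yaw)
E
```

```text
[0.4686 0.2139 0.048 ] [0.5253 0.1457 0.048 ] 0.0887203385427723
c [0.4967 0.1802] yaw -0.8768702949282055
tip [0.4875 0.1729] box x -0.011698486542581838 y -0.00031339746768880943
tip3d [0.4944 0.18  ] box x -0.0018352210226375157 y -0.00132575688705662
cap [0.5368 0.0187] box x -0.0723666238873281 y 0.14977107440731185
sh [ 0.5197 -0.0038] box x -0.09993561173948066 y 0.15609137894988553
1.7 [0.4952 0.1827 0.2001] d_cm [-0.08  0.28  0.01] rot [-0.0002  0.0004  0.105 ] F [ 0.16  0.31 -0.06] j [0.35 0.24 1.87 0.   1.03 1.12]
```

Emit:
drive_tool([
  {"delta_pos": [-0.1,0.3,1],"rotation": [0,0,0.05]},
  {"delta_pos": [-0.1,0.3,3],"rotation": [0,0,0.105]},
  {"delta_pos": [-0.1,0.3,5.5],"rotation": [0,0,0.105]},
  {"delta_pos": [-0.1,0.3,8],"rotation": [0,0,0.105]},
  {"delta_pos": [-0.1,0.3,10.5],"rotation": [0,0,0.105]},
  {"delta_pos": [-0.1,0.3,12.3],"rotation": [0,0,0.105]},
  {"delta_pos": [-0.1,0.3,13.2],"rotation": [0,0,0.105]},
  {"delta_pos": [-0.1,0.3,13.2],"rotation": [0,0,0.105]},
])

```text
time_s: 2.37
tool_pos: [0.4954, 0.1797, 0.0665]
ee_rot: [2.954, 1.07, -0.005]
contact_force: [0.3, -0.4, 0.2]
width: 0.0853
grip_force: 0.0
```

```bash
python3 -c "
from h import *
go([.4967,.1802,.068],-.877)
cv2.imwrite('pics/w3.png',manip.read_camera('wrist')[:,:,::-1])"
```

```text
2.3667 [0.4954 0.1797 0.0665] d_cm [ 0.13  0.05 -0.15] rot [-0.0012  0.0033  0.0013] F [ 0.27 -0.41  0.16] j [ 0.35  0.43  1.97 -0.    0.75  1.22]
```

View pics/w3.png

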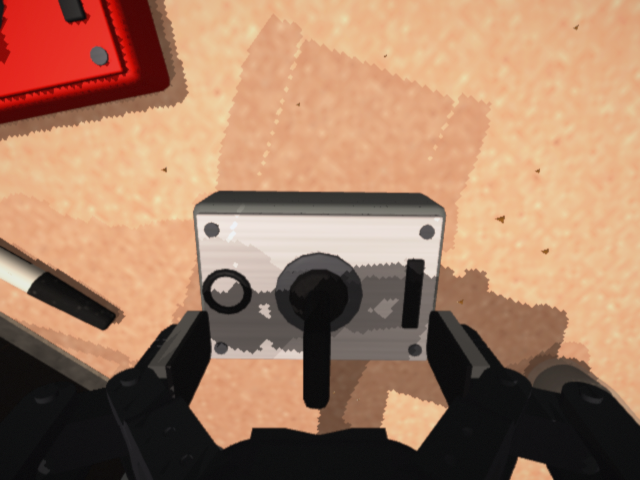

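The paddle hangs midway between the open fingers, with the bar on the right (+tool y). I'll push with the left finger.

Emit:
drive_tool([
  {"delta_pos": [0.1,0.4,-0.1],"rotation": [0,0,0]},
  {"delta_pos": [0.1,1.2,-0.1],"rotation": [0,0,0]},
  {"delta_pos": [0.1,2,-0.1],"rotation": [0,0,0]},
  {"delta_pos": [0.1,2.7,-0.1],"rotation": [0,0,0]},
  {"delta_pos": [0.1,3.2,-0.1],"rotation": [0,0,0]},
  {"delta_pos": [0.1,3.4,-0.1],"rotation": [0,0,0]},
  {"delta_pos": [0.1,3.5,-0.1],"rotation": [0,0,0]},
  {"delta_pos": [0.1,3.5,-0.1],"rotation": [0,0,0]},
])

```text
time_s: 3.08
tool_pos: [0.5199, 0.1535, 0.0693]
ee_rot: [-2.955, -1.066, 0.0]
contact_force: [0.5, -0.1, -0.0]
width: 0.0855
grip_force: 0.0
```

Emit:
drive_tool([
  {"delta_pos": [0,0.1,0],"rotation": [0,0,0]},
  {"delta_pos": [0,0.2,0],"rotation": [0,0,0]},
  {"delta_pos": [0,0.3,0],"rotation": [0,0,0]},
  {"delta_pos": [0,0.4,0],"rotation": [0,0,0]},
  {"delta_pos": [0,0.5,0],"rotation": [0,0,0]},
  {"delta_pos": [0,0.6,0],"rotation": [0,0,0]},
  {"delta_pos": [0,0.6,0],"rotation": [0,0,0]},
])

```text
time_s: 3.67
tool_pos: [0.5237, 0.1491, 0.0693]
ee_rot: [-2.955, -1.067, 0.0]
contact_force: [-1.1, 1.8, 0.9]
width: 0.0856
grip_force: 0.7
```

Emit:
drive_tool([
  {"delta_pos": [0,0.1,0],"rotation": [0,0,0]},
  {"delta_pos": [0,0.2,0],"rotation": [0,0,0]},
  {"delta_pos": [0,0.3,0],"rotation": [0,0,0]},
  {"delta_pos": [0,0.4,0],"rotation": [0,0,0]},
  {"delta_pos": [0,0.4,0],"rotation": [0,0,0]},
])

```text
time_s: 4.08
tool_pos: [0.5262, 0.146, 0.0692]
ee_rot: [-2.955, -1.066, 0.0]
contact_force: [-1.6, 2.3, 1.3]
width: 0.0855
grip_force: 1.3
```

Emit:
drive_tool([
  {"delta_pos": [0,0.1,0],"rotation": [0,0,0]},
  {"delta_pos": [0,0.2,0],"rotation": [0,0,0]},
  {"delta_pos": [0,0.3,0],"rotation": [0,0,0]},
  {"delta_pos": [0,0.3,0],"rotation": [0,0,0]},
])

```text
time_s: 4.42
tool_pos: [0.528, 0.1437, 0.0691]
ee_rot: [-2.955, -1.066, 0.001]
contact_force: [-2.7, 3.0, -0.7]
width: 0.0851
grip_force: 1.7
```

Emit:
drive_tool([
  {"delta_pos": [0,0.1,0],"rotation": [0,0,0]},
  {"delta_pos": [0,0.2,0],"rotation": [0,0,0]},
  {"delta_pos": [0,0.2,0],"rotation": [0,0,0]},
])

```text
time_s: 4.67
tool_pos: [0.5293, 0.1421, 0.0691]
ee_rot: [-2.955, -1.067, 0.001]
contact_force: [-3.5, 3.1, -0.2]
width: 0.0853
grip_force: 1.9
```

Emit:
drive_tool([
  {"delta_pos": [0,0.1,0],"rotation": [0,0,0]},
  {"delta_pos": [0,0.1,0],"rotation": [0,0,0]},
])

```text
time_s: 4.83
tool_pos: [0.5299, 0.1414, 0.0692]
ee_rot: [-2.955, -1.066, 0.001]
contact_force: [-2.9, 4.3, -1.4]
width: 0.085
grip_force: 2.0
```

Emit:
drive_tool([
  {"delta_pos": [0,0.1,0],"rotation": [0,0,0]},
  {"delta_pos": [0,0.1,0],"rotation": [0,0,0]},
])

```text
time_s: 5.0
tool_pos: [0.5305, 0.1406, 0.0692]
ee_rot: [-2.955, -1.067, 0.001]
contact_force: [-3.1, 3.0, -2.2]
width: 0.0852
grip_force: 2.2
```

Emit:
drive_tool([
  {"delta_pos": [0,0.05,0],"rotation": [0,0,0]},
  {"delta_pos": [0,0.05,0],"rotation": [0,0,0]},
])

```text
time_s: 5.17
tool_pos: [0.5307, 0.1403, 0.0692]
ee_rot: [-2.955, -1.066, 0.001]
contact_force: [-2.9, 3.9, -1.5]
width: 0.0856
grip_force: 2.2
```

Emit:
drive_tool([
  {"delta_pos": [0,0.05,0],"rotation": [0,0,0]},
  {"delta_pos": [0,0.05,0],"rotation": [0,0,0]},
])

```text
time_s: 5.33
tool_pos: [0.531, 0.1399, 0.0692]
ee_rot: [-2.955, -1.067, 0.001]
contact_force: [-2.9, 4.5, -1.1]
width: 0.0855
grip_force: 2.3
```

```bash
cat >> h.py <<'E'
def q():
    s=manip.read_state();u=np.array([np.cos(-.877),np.sin(-.877)])
    print(s['time_s'],'y_mm',round(1000*(s['tool_pos'][:2]-[.4967,.1802])@u,2),'F',round(s['contact_force'][:2]@u,2),np.round(s['contact_force'],2),'grip',s['grip_force'])
E
python3 -c "
from h import *
q()"
```

```text
5.3333 y_mm 52.92 F -5.38 [-2.94  4.55 -1.11] grip 2.289409428485669
```

Emit:
drive_tool([
  {"delta_pos": [0,0.05,0],"rotation": [0,0,0]},
  {"delta_pos": [0,0.1,0],"rotation": [0,0,0]},
  {"delta_pos": [0,0.1,0],"rotation": [0,0,0]},
])

```text
time_s: 5.58
tool_pos: [0.5316, 0.1392, 0.0692]
ee_rot: [-2.955, -1.066, 0.001]
contact_force: [-3.7, 5.0, -1.6]
width: 0.0853
grip_force: 2.4
```

Emit:
drive_tool([
  {"delta_pos": [0,0.05,0],"rotation": [0,0,0]},
  {"delta_pos": [0,0.05,0],"rotation": [0,0,0]},
])

```text
time_s: 5.75
tool_pos: [0.5317, 0.1391, 0.0691]
ee_rot: [-2.954, -1.066, 0.001]
contact_force: [-4.6, 6.7, -1.7]
width: 0.0853
grip_force: 3.2
```

Emit:
drive_tool([
  {"delta_pos": [0,0.05,0],"rotation": [0,0,0]},
  {"delta_pos": [0,0.05,0],"rotation": [0,0,0]},
])

```text
time_s: 5.92
tool_pos: [0.5317, 0.1389, 0.0691]
ee_rot: [-2.954, -1.065, 0.002]
contact_force: [-5.7, 8.3, -1.3]
width: 0.0853
grip_force: 4.2
```

```bash
python3 -c "
from h import *
q()"
```

```text
5.9167 y_mm 54.14 F -10.02 [-5.71  8.29 -1.26] grip 4.226850552367978
```

The stop shows clearly: the force has risen steeply to about 10 N. I'll ease off slightly and hold for about 2 s.

Emit:
drive_tool([
  {"delta_pos": [0,-0.03,0],"rotation": [0,0,0]},
  {"delta_pos": [0,-0.03,0],"rotation": [0,0,0]},
  {"delta_pos": [0,-0.03,0],"rotation": [0,0,0]},
  {"delta_pos": [0,-0.03,0],"rotation": [0,0,0]},
  {"delta_pos": [0,-0.03,0],"rotation": [0,0,0]},
  {"delta_pos": [0,-0.03,0],"rotation": [0,0,0]},
  {"delta_pos": [0,-0.03,0],"rotation": [0,0,0]},
  {"delta_pos": [0,-0.03,0],"rotation": [0,0,0]},
])

```text
time_s: 6.58
tool_pos: [0.5317, 0.139, 0.0691]
ee_rot: [-2.954, -1.066, 0.002]
contact_force: [-4.8, 6.8, -1.7]
width: 0.0856
grip_force: 3.6
```

Emit:
drive_tool([
  {"delta_pos": [0,0,0],"rotation": [0,0,0]},
  {"delta_pos": [0,0,0],"rotation": [0,0,0]},
  {"delta_pos": [0,0,0],"rotation": [0,0,0]},
  {"delta_pos": [0,0,0],"rotation": [0,0,0]},
  {"delta_pos": [0,0,0],"rotation": [0,0,0]},
  {"delta_pos": [0,0,0],"rotation": [0,0,0]},
  {"delta_pos": [0,0,0],"rotation": [0,0,0]},
  {"delta_pos": [0,0,0],"rotation": [0,0,0]},
])

```text
time_s: 7.25
tool_pos: [0.5317, 0.139, 0.0691]
ee_rot: [-2.954, -1.066, 0.002]
contact_force: [-5.3, 6.5, -1.4]
width: 0.0855
grip_force: 3.6
```

Emit:
drive_tool([
  {"delta_pos": [0,0,0],"rotation": [0,0,0]},
  {"delta_pos": [0,0,0],"rotation": [0,0,0]},
  {"delta_pos": [0,0,0],"rotation": [0,0,0]},
  {"delta_pos": [0,0,0],"rotation": [0,0,0]},
  {"delta_pos": [0,0,0],"rotation": [0,0,0]},
  {"delta_pos": [0,0,0],"rotation": [0,0,0]},
  {"delta_pos": [0,0,0],"rotation": [0,0,0]},
])

```text
time_s: 7.83
tool_pos: [0.5317, 0.139, 0.0691]
ee_rot: [-2.954, -1.066, 0.002]
contact_force: [-5.5, 6.3, -1.4]
width: 0.0852
grip_force: 3.5
```

```bash
python3 -c "
from h import *
q()"
```

```text
7.8333 y_mm 54.07 F -8.35 [-5.49  6.3  -1.44] grip 3.5495581501163542
```

Held at about 8 N for 2 s. Now I'll release back to centre, wait, then approach the ring side.

Emit:
drive_tool([
  {"delta_pos": [0,-1,0],"rotation": [0,0,0]},
  {"delta_pos": [0,-2.5,0],"rotation": [0,0,0]},
  {"delta_pos": [0,-4,0],"rotation": [0,0,0]},
  {"delta_pos": [0,-5,0],"rotation": [0,0,0]},
  {"delta_pos": [0,-5.4,0],"rotation": [0,0,0]},
  {"delta_pos": [0,-5.4,0],"rotation": [0,0,0]},
  {"delta_pos": [0,-5.4,0],"rotation": [0,0,0]},
  {"delta_pos": [0,-5.4,0],"rotation": [0,0,0]},
])

```text
time_s: 8.5
tool_pos: [0.4985, 0.1799, 0.0694]
ee_rot: [2.955, 1.067, 0.001]
contact_force: [0.5, 0.6, 0.1]
width: 0.0851
grip_force: 0.0
```

Emit:
drive_tool([
  {"delta_pos": [0,0,0],"rotation": [0,0,0]},
  {"delta_pos": [0,0,0],"rotation": [0,0,0]},
  {"delta_pos": [0,0,0],"rotation": [0,0,0]},
  {"delta_pos": [0,0,0],"rotation": [0,0,0]},
  {"delta_pos": [0,0,0],"rotation": [0,0,0]},
  {"delta_pos": [0,0,0],"rotation": [0,0,0]},
  {"delta_pos": [0,0,0],"rotation": [0,0,0]},
  {"delta_pos": [0,0,0],"rotation": [0,0,0]},
])

```text
time_s: 9.17
tool_pos: [0.4979, 0.1802, 0.0693]
ee_rot: [2.955, 1.067, -0.0]
contact_force: [0.3, -0.3, -0.3]
width: 0.0855
grip_force: 0.0
```

```bash
python3 -c "
from h import *
q()
cv2.imwrite('pics/w4.png',manip.read_camera('wrist')[240:,:,::-1])"
```

```text
9.1667 y_mm 0.81 F 0.43 [ 0.32 -0.3  -0.27] grip 0.0
```

View pics/w4.png

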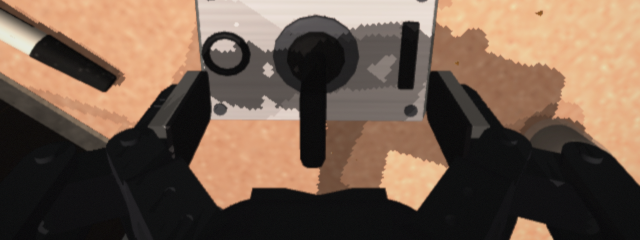

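The lever is back in its middle at column ~313, and the fingers are clear. Now the ring side.

Emit:
drive_tool([
  {"delta_pos": [0,-0.4,0],"rotation": [0,0,0]},
  {"delta_pos": [0,-1.2,0],"rotation": [0,0,0]},
  {"delta_pos": [0,-2,0],"rotation": [0,0,0]},
  {"delta_pos": [0,-2.8,0],"rotation": [0,0,0]},
  {"delta_pos": [0,-3.3,0],"rotation": [0,0,0]},
  {"delta_pos": [0,-3.5,0],"rotation": [0,0,0]},
  {"delta_pos": [0,-3.6,0],"rotation": [0,0,0]},
  {"delta_pos": [0,-3.7,0],"rotation": [0,0,0]},
])

```text
time_s: 9.88
tool_pos: [0.4742, 0.2089, 0.0693]
ee_rot: [2.955, 1.067, 0.0]
contact_force: [-0.3, 0.2, -0.0]
width: 0.0855
grip_force: 0.0
```

Emit:
drive_tool([
  {"delta_pos": [0,-0.1,0],"rotation": [0,0,0]},
  {"delta_pos": [0,-0.2,0],"rotation": [0,0,0]},
  {"delta_pos": [0,-0.3,0],"rotation": [0,0,0]},
  {"delta_pos": [0,-0.4,0],"rotation": [0,0,0]},
  {"delta_pos": [0,-0.5,0],"rotation": [0,0,0]},
  {"delta_pos": [0,-0.6,0],"rotation": [0,0,0]},
  {"delta_pos": [0,-0.7,0],"rotation": [0,0,0]},
  {"delta_pos": [0,-0.7,0],"rotation": [0,0,0]},
])

```text
time_s: 10.55
tool_pos: [0.4699, 0.2141, 0.0694]
ee_rot: [2.955, 1.067, 0.0]
contact_force: [0.0, -1.8, 0.3]
width: 0.0853
grip_force: 0.7
```

Emit:
drive_tool([
  {"delta_pos": [0,-0.1,0],"rotation": [0,0,0]},
  {"delta_pos": [0,-0.2,0],"rotation": [0,0,0]},
  {"delta_pos": [0,-0.3,0],"rotation": [0,0,0]},
  {"delta_pos": [0,-0.3,0],"rotation": [0,0,0]},
])

```text
time_s: 10.88
tool_pos: [0.4679, 0.2164, 0.0693]
ee_rot: [2.955, 1.067, 0.0]
contact_force: [2.1, -2.0, 0.6]
width: 0.0857
grip_force: 1.2
```

```bash
python3 -c "
from h import *
q()"
```

```text
10.8833 y_mm -46.27 F 2.91 [ 2.1  -2.04  0.59] grip 1.1867128545418382
```

Emit:
drive_tool([
  {"delta_pos": [0,-0.1,0],"rotation": [0,0,0]},
  {"delta_pos": [0,-0.2,0],"rotation": [0,0,0]},
  {"delta_pos": [0,-0.3,0],"rotation": [0,0,0]},
  {"delta_pos": [0,-0.4,0],"rotation": [0,0,0]},
  {"delta_pos": [0,-0.5,0],"rotation": [0,0,0]},
  {"delta_pos": [0,-0.5,0],"rotation": [0,0,0]},
])

```text
time_s: 11.38
tool_pos: [0.4646, 0.2202, 0.0692]
ee_rot: [2.955, 1.067, -0.0]
contact_force: [2.4, -3.2, -1.2]
width: 0.0854
grip_force: 1.8
```

Emit:
drive_tool([
  {"delta_pos": [0,-0.1,0],"rotation": [0,0,0]},
  {"delta_pos": [0,-0.2,0],"rotation": [0,0,0]},
  {"delta_pos": [0,-0.2,0],"rotation": [0,0,0]},
])

```text
time_s: 11.63
tool_pos: [0.4634, 0.2217, 0.0692]
ee_rot: [2.955, 1.067, -0.0]
contact_force: [3.2, -4.2, -2.2]
width: 0.0852
grip_force: 2.0
```

Emit:
drive_tool([
  {"delta_pos": [0,-0.1,0],"rotation": [0,0,0]},
  {"delta_pos": [0,-0.1,0],"rotation": [0,0,0]},
])

```text
time_s: 11.8
tool_pos: [0.4628, 0.2224, 0.0693]
ee_rot: [2.955, 1.067, -0.0]
contact_force: [3.3, -3.7, -0.9]
width: 0.0855
grip_force: 2.2
```

```bash
python3 -c "
from h import *
q()"
```

```text
11.8 y_mm -54.14 F 4.93 [ 3.28 -3.68 -0.88] grip 2.153833578340709
```

Emit:
drive_tool([
  {"delta_pos": [0,-0.05,0],"rotation": [0,0,0]},
  {"delta_pos": [0,-0.1,0],"rotation": [0,0,0]},
  {"delta_pos": [0,-0.1,0],"rotation": [0,0,0]},
])

```text
time_s: 12.05
tool_pos: [0.4622, 0.2232, 0.0693]
ee_rot: [2.955, 1.067, 0.0]
contact_force: [3.9, -4.6, -1.8]
width: 0.0849
grip_force: 2.3
```

Emit:
drive_tool([
  {"delta_pos": [0,-0.05,0],"rotation": [0,0,0]},
  {"delta_pos": [0,-0.05,0],"rotation": [0,0,0]},
])

```text
time_s: 12.22
tool_pos: [0.4619, 0.2235, 0.0693]
ee_rot: [2.955, 1.067, -0.0]
contact_force: [3.1, -4.2, -0.6]
width: 0.0852
grip_force: 2.3
```

Emit:
drive_tool([
  {"delta_pos": [0,-0.05,0],"rotation": [0,0,0]},
  {"delta_pos": [0,-0.05,0],"rotation": [0,0,0]},
])

```text
time_s: 12.38
tool_pos: [0.4616, 0.2238, 0.0693]
ee_rot: [2.955, 1.067, 0.0]
contact_force: [3.9, -4.6, -1.3]
width: 0.0853
grip_force: 2.4
```

```bash
python3 -c "
from h import *
q()"
```

```text
12.3833 y_mm -55.97 F 6.08 [ 3.93 -4.64 -1.32] grip 2.3799132575550175
```

Emit:
drive_tool([
  {"delta_pos": [0,-0.05,0],"rotation": [0,0,0]},
  {"delta_pos": [0,-0.05,0],"rotation": [0,0,0]},
])

```text
time_s: 12.55
tool_pos: [0.4615, 0.224, 0.0693]
ee_rot: [2.954, 1.067, 0.0]
contact_force: [4.9, -6.3, -2.1]
width: 0.0852
grip_force: 3.4
```

Emit:
drive_tool([
  {"delta_pos": [0,-0.05,0],"rotation": [0,0,0]},
  {"delta_pos": [0,-0.05,0],"rotation": [0,0,0]},
])

```text
time_s: 12.72
tool_pos: [0.4615, 0.2241, 0.0693]
ee_rot: [2.953, 1.067, 0.001]
contact_force: [6.8, -8.5, -2.4]
width: 0.0854
grip_force: 4.4
```

```bash
python3 -c "
from h import *
q()"
```

```text
12.7167 y_mm -56.3 F 10.84 [ 6.76 -8.48 -2.39] grip 4.408173326519318
```

The ring stop is reached. I'll ease off a little, hold for about 1 s, release to centre and wait.

Emit:
drive_tool([
  {"delta_pos": [0,0.03,0],"rotation": [0,0,0]},
  {"delta_pos": [0,0.03,0],"rotation": [0,0,0]},
  {"delta_pos": [0,0.03,0],"rotation": [0,0,0]},
  {"delta_pos": [0,0.03,0],"rotation": [0,0,0]},
  {"delta_pos": [0,0.03,0],"rotation": [0,0,0]},
  {"delta_pos": [0,0.03,0],"rotation": [0,0,0]},
  {"delta_pos": [0,0.03,0],"rotation": [0,0,0]},
  {"delta_pos": [0,0.03,0],"rotation": [0,0,0]},
])

```text
time_s: 13.38
tool_pos: [0.4615, 0.224, 0.0693]
ee_rot: [2.954, 1.067, 0.001]
contact_force: [5.2, -7.1, -1.6]
width: 0.0853
grip_force: 3.7
```

Emit:
drive_tool([
  {"delta_pos": [0,0,0],"rotation": [0,0,0]},
  {"delta_pos": [0,0,0],"rotation": [0,0,0]},
  {"delta_pos": [0,0,0],"rotation": [0,0,0]},
  {"delta_pos": [0,0,0],"rotation": [0,0,0]},
])

```text
time_s: 13.72
tool_pos: [0.4615, 0.224, 0.0693]
ee_rot: [2.954, 1.067, 0.001]
contact_force: [6.1, -7.1, -1.4]
width: 0.0855
grip_force: 3.7
```

Emit:
drive_tool([
  {"delta_pos": [0,1,0],"rotation": [0,0,0]},
  {"delta_pos": [0,2.5,0],"rotation": [0,0,0]},
  {"delta_pos": [0,4,0],"rotation": [0,0,0]},
  {"delta_pos": [0,5,0],"rotation": [0,0,0]},
  {"delta_pos": [0,5.5,0],"rotation": [0,0,0]},
  {"delta_pos": [0,5.5,0],"rotation": [0,0,0]},
  {"delta_pos": [0,5.5,0],"rotation": [0,0,0]},
  {"delta_pos": [0,5.5,0],"rotation": [0,0,0]},
])

```text
time_s: 14.38
tool_pos: [0.4957, 0.1825, 0.0692]
ee_rot: [-2.955, -1.066, 0.001]
contact_force: [-0.2, 0.5, -0.3]
width: 0.0855
grip_force: 0.0
```

Emit:
drive_tool([
  {"delta_pos": [0,0,-1],"rotation": [0,0,0]},
  {"delta_pos": [0,0,-3],"rotation": [0,0,0]},
  {"delta_pos": [0,0,-5],"rotation": [0,0,0]},
  {"delta_pos": [0,0,-7],"rotation": [0,0,0]},
  {"delta_pos": [0,0,-9],"rotation": [0,0,0]},
  {"delta_pos": [0,0,-10],"rotation": [0,0,0]},
  {"delta_pos": [0,0,-10],"rotation": [0,0,0]},
  {"delta_pos": [0,0,-10],"rotation": [0,0,0]},
])

```text
time_s: 15.05
tool_pos: [0.4962, 0.1825, 0.1696]
ee_rot: [-2.955, -1.067, -0.002]
contact_force: [-0.6, -0.4, -0.6]
width: 0.0857
grip_force: 0.0
```

```bash
python3 -c "
from h import *
q()
cv2.imwrite('pics/w5.png',manip.read_camera('wrist')[:,:,::-1])"
```

```text
15.05 y_mm -2.11 F -0.08 [-0.63 -0.42 -0.56] grip 0.0
```

View pics/w5.png

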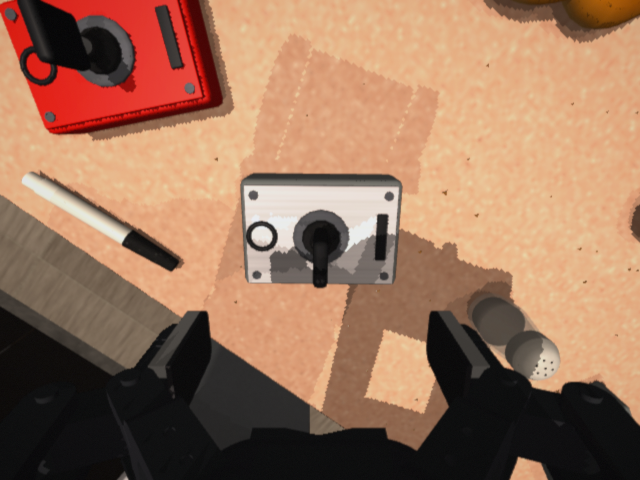

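The lever is upright at (320,260), the fingers are clear and nothing else has moved. Handing in.

```bash
python3 -c "
from cell import manip
print(manip.sign_off())"
```

```text
the job is handed in; nothing more can be done
None
```

The job is handed in, with no verdict shown: I held the paddle lever against the bar stop for about 2 s and the ring stop for about 1 s (about 11 N at most), it sprang back by itself both times, and I touched nothing else.

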